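Trip-test the green power box on the herb ledge

ROBOT

A 6-joint arm with a two-finger parallel gripper is mounted at the origin on the work surface. World frame = base frame: x ahead of the robot, y to its left, z up, the work surface at z = 0. Lengths are in m, angles in rad, forces in N, time in s.
With the tool pointing down it reaches from about 0.25 to 0.8 m from the base axis. Payload 8.5 kg.
Tool frame: the origin (TCP) lies midway between the tips of the shut fingers; the grasp point (between the pads) lies 19 mm behind it (arm.grip_depth is the z of the grasp point in the tool frame, in m); z points along the fingers, y is the line along which they close (so a half turn about z gives the same grasp; the last joint's range is limited). The gripper opens to 85 mm and grips with 20 to 120 N. Pads are 22 mm wide; open, the fingers measure 114 mm over their backs; the gripper's body (76 mm by 85 mm) begins 54 mm behind the grasp point. The pads swing forward as they close: fully open they stand 13 mm farther back than shut.
Start: joints at [-1.258, 0.238, -0.013, 1.319, 0, 1.571], TCP at [0.162, -0.499, 0.231] pointing down, gripper open.
Joint ranges: [-2.66, 2.66], [-1.03, 1.9], [-1.14, 1.46], [-1.82, 2.27], [-1.45, 1.34], [-3.14, 3.14]. Speed limits (rad/s): [2.22, 2.22, 2.79, 3.14, 3.14, 3.14].

INTERFACE

Orientations are given as a unit quaternion [x, y, z, w].
In Python, from workcell import arm gives the robot as it stands. Calls block until the motion is done:
- arm.move_pose(position, orientation): joint-space move of the TCP to a pose.
- arm.move_linear(position, rate=0.15, rotation=None): straight line of the TCP; rotation=None keeps the orientation; rate is the mean speed in m/s.
- arm.move_j(angles): joint-space move.
- arm.set_gripper(opening, strength=None): finger opening in m; strength is the grip in N (None keeps the last); returns when the fingers have stopped.
- arm.wait(seconds).
- arm.inverse_kinematics(position, orientation): joint angles nearest the present ones, or None.
- arm.get_obs(): the state.
- arm.snapshot(name): name is "scene" or "top" or "wrist"; returns a dict with "frame" (420x560x3 uint8, red, green, blue), "vertical_fov" (degrees; the focal length in pixels is half the picture's height over the tangent of half this angle, whatever the lens; pixels are square), "cx", "cy" (the principal point, pixels), "R" (3x3) and "t" (3): a world point X has camera coordinates R X + t; the wrist camera has in their place "mount" (4x4, takes a point from camera to tool coordinates, whose origin is the TCP and whose axes are the flange's). Camera axes: x right, y down, z forward; pixel columns grow to the right and rows downward; lengths in m; the calibration is good to about 2 mm. The wrist camera is an equidistant fisheye: a pixel r from the principal point sees the ray r / f radians off the axis. A picture is of the moment at which its call begins: read the wrist's pose just before it. There is no depth.
A pose or a line that the arm cannot do raises arm.Unreachable and nothing moves.
- arm.finish_job(): hands the job in; it is judged then, once.
The state is a dict: "time": time; "joint_pos": joint angles; "joint_vel": joint speeds; "joint_efforts": joint torques, N m; "position": TCP position; "eef_rot": TCP orientation; "contact_force": force on the tool from outside, world axes, zero at the start; "ft_torque": the same for the moment, N m; "opening": finger opening in m; "grasp_force": force on a finger pad.
Only numpy, scipy, OpenCV 4.12 (cv2) and the standard library are available. Lean on these libraries where they do the work, as an engineer would, in place of code of your own. Each camera call takes 0.05 s, during which the arm holds its last target. There are 200 camera calls.

TASK

Test the safety trip of the green power box that feeds the herb propagator: press its yellow test button down so that its red lever drops, then lift the red lever back up until it stands fully home again and let go. Do not trip or move the lever of the blue box.

Things in the scene. Friction and masses are not known exactly. Their poses are not given: they have to be found in the camera images.
- green_box: Green trip box fixed to the ledge, 110 (x) by 180 (y) by 60 mm high, turned only about the vertical; origin: centre of its underside, z up, front is -x. A raised green housing on top (x -12 to 34, y -32 to 80) reaches z = 86 mm, a thin cheek (x 5 to 35, y -69 to -63) z = 88 mm. A blue box, alike but for colour, stands beside it; either may be on the left.
- green_button (a point): Centre of the top face of the green box's yellow round test button, 28 mm across; it moves with the button. At rest it is at x 6, y 45, z 98 mm in the box's frame. It is pressed straight down.
- green_bar (a point): Centre of the red cross bar at the end of the green box's lever: 30 mm long along the box's y, 16 mm thick, flat ends, the part to pinch. It rides 70 mm from the lever's axis, which runs along the box's y through x 20, y -48, z 74 mm. At lever angle a its place in the box's frame is x = 20 - 70 sin(a - 0.21), y = -48, z = 74 + 70 cos(a - 0.21) mm.
- green_test (a joint): Travel of the green box's test button in m: 0 at rest, 0.008 fully down. Springs back; about 1.2 N to start, 5 N fully down. Beyond about 4 mm it tips the lever past its balance point and the lever drops by its own weight, in well under half a second.
- green_lever (a joint): Angle a of the green box's lever in rad: 0 = home, standing up and leaning 0.21 back to the box's +x, resting on its stop; 1.5 = dropped, lying forward to the box's -x. Loose hinge, no spring, about 80 g: let go below about 0.15 it falls home, above about 0.27 it drops again.
- blue_lever (a joint): Angle of the lever on the blue box, same meaning; it starts at 0 and must stay there.

How it is judged:
By the outcome, as a careful person would: the job done as asked, in the order asked, and still so for the second after the job is handed in, with the robot touching nothing.
It also fails if it takes over 45 s, if anything falls off the work surface, if the arm or the gripper's body presses on something with over 40 N, if the wrist force passes 120 N, or if a joint passes its speed limit or range.

## Working session

There is one attempt and no reset: what is moved stays moved. The work goes in short steps, each a Python script; the robot and the scene stay as the last script left them, time stands still between calls to the robot, and variables do not carry over. Pictures are saved under pics/ and viewed, at most 10 in all, crops included, and the job is handed in when it is done.

```bash
mkdir -p pics; python3 - <<'E'
from workcell import arm
import cv2,json,numpy as np
for n in ("scene","top"):
    s=arm.snapshot(n); cv2.imwrite(f"pics/{n}0.png",s["frame"][:,:,::-1])
    print(n,s["vertical_fov"],s["cx"],s["cy"],np.array(s["R"]).tolist(),list(s["t"]))
    np.savez(f"{n}.npz",**{k:s[k] for k in("vertical_fov","cx","cy","R","t")})
print(arm.get_obs()["eef_rot"],arm.get_obs()["time"])
E
```

```text
scene 43.58739093903268 276.8229703423811 207.52261424046742 [[0.4833014075885854, 0.8753510368728625, -0.01342801804051536], [0.607947998894422, -0.3466198367595389, -0.7143205998744948], [-0.6299356951809918, 0.33706861469201665, -0.6996897662010252]] [np.float64(-0.2613901034633279), np.float64(-0.27579901283289626), np.float64(1.5067186988075183)]
top 46.97433755480097 275.35001267034863 208.54580878495975 [[-0.006099059979221525, -0.9997984293568343, 0.019128568241686232], [-0.9910874956686739, 0.0034981211108791304, -0.13316658393864994], [0.13307282741629015, -0.019770275777049987, -0.9909090567752085]] [np.float64(-0.010925870747668378), np.float64(0.5792296902542688), np.float64(0.9581025273386271)]
[ 9.87797821e-01  1.55740324e-01 -1.15983214e-04 -6.34530053e-04] 0.1
```

View pics/scene0.png

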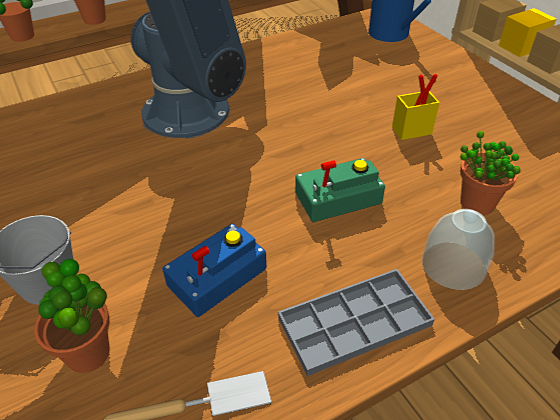

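View pics/top0.png

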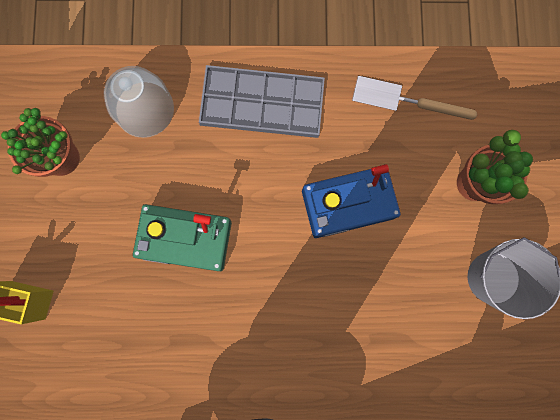

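```bash
python3 - <<'E'
import cv2,numpy as np
a=cv2.imread("pics/scene0.png")[145:225,285:395]; b=cv2.imread("pics/top0.png")[195:275,125:235]
cv2.imwrite("pics/crop0.png",np.vstack([cv2.resize(a,None,fx=3.7,fy=3.7,interpolation=2),cv2.resize(b,None,fx=3.7,fy=3.7,interpolation=2)]))
E
```

```text
(no output)
```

View pics/crop0.png

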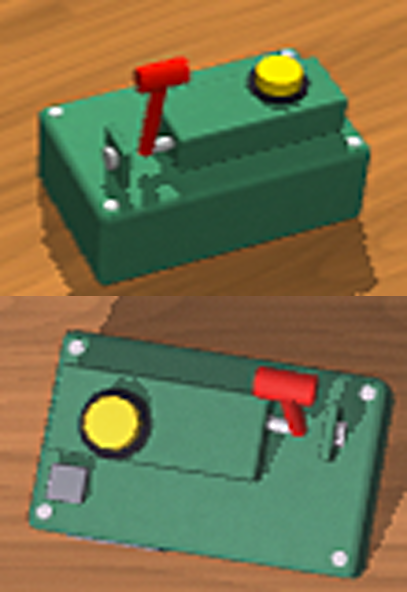

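```bash
cat >fit.py <<'E'
import numpy as np
from scipy.optimize import least_squares
C={n:np.load(n+".npz") for n in("scene","top")}
def proj(n,X):
    c=C[n]; p=c["R"]@X+c["t"]; f=210/np.tan(np.radians(c["vertical_fov"])/2)
    return np.array([c["cx"],c["cy"]])+f*p[:2]/p[2]
def bar(a): return np.array([.02-.07*np.sin(a-.21),-.048,.074+.07*np.cos(a-.21)])
O={"scene":[(279,70),(162,75),(354,142),(111,206),(56,112),(288,53)],
   "top":[(110,125),(286,90),(76,51),(368,97),(340,262),(43,215)]}
off={"scene":(285,145),"top":(125,195)}
def res(v):
    x,y,z,w,sx,sy=v; c,s=np.cos(w),np.sin(w); R=np.array([[c,-s,0],[s,c,0],[0,0,1]])
    L=[np.array([.006,.045,.098]),bar(0)]+[np.array([i*sx,j*sy,.061]) for i,j in((1,1),(1,-1),(-1,-1),(-1,1))]
    return np.concatenate([proj(n,R@l+[x,y,z])-(np.array(o)/3.7+off[n]) for n in O for l,o in zip(L,O[n])])
r=least_squares(res,[.45,.2,0,0,.045,.08])
print(r.x.round(4)); print(r.fun.reshape(-1,2).round(1).tolist())
E
python3 fit.py
```

```text
[ 0.5197  0.176   0.     -0.1613  0.045   0.0802]
[[-0.1, -0.1], [-0.4, 0.3], [-0.2, -0.0], [-0.3, -0.1], [-0.5, -0.1], [-0.2, 0.3], [-0.1, -0.0], [-0.2, -0.2], [-0.3, -0.2], [-0.3, -0.2], [-0.4, -0.1], [-0.1, -0.0]]
```

```bash
cat >h.py <<'E'
from workcell import arm
import numpy as np, cv2
from scipy.spatial.transform import Rotation as Ro
B=np.array([.5197,.176,0]); RB=Ro.from_euler("z",-.1613)
W=lambda p:B+RB.apply(p)
Q=(RB*Ro.from_euler("x",np.pi)).as_quat()
def bar(a): return np.array([.02-.07*np.sin(a-.21),-.048,.074+.07*np.cos(a-.21)])
def st(*k):
    o=arm.get_obs(); print(*[np.round(o[i],4) for i in("time","position","contact_force","opening","grasp_force")+k])
def pic(n,f):
    s=arm.snapshot(n); cv2.imwrite("pics/"+f,s["frame"][:,:,::-1])
E
python3 - <<'E'
from h import *
b=np.array([.006,.045,.098])
p=arm.get_obs()["position"].copy(); p[2]=.3; arm.move_linear(p,rate=.3)
arm.move_pose(W(b+[0,0,.17]),Q); st()
arm.set_gripper(0); arm.move_linear(W(b+[0,0,.012]),rate=.2); st()
f0=arm.get_obs()["contact_force"][2]
for d in np.arange(.004,-.0095,-.001):
    arm.move_linear(W(b+[0,0,d]),rate=.03); f=arm.get_obs()["contact_force"][2]-f0
    print(round(d,3),round(f,2))
    if f>5.5: break
st(); arm.move_linear(W(b+[0,0,.15]),rate=.2); st()
pic("scene","s1.png"); pic("wrist","w1.png")
E
```

```text
3.9333 [0.533  0.2191 0.268 ] [-0.1015  0.0404 -0.6246] 0.0854 0.0
5.6417 [0.5335 0.2197 0.111 ] [ 0.0397 -0.229   0.6305] -0.0002 0.0
0.004 -0.56
0.003 0.04
0.002 -0.58
0.001 -0.93
0.0 0.16
-0.001 1.61
-0.002 1.27
-0.003 1.96
-0.004 1.9
-0.005 2.67
-0.006 2.54
-0.007 2.73
-0.008 4.24
-0.009 11.34
9.3083 [0.533  0.2195 0.0899] [-0.968  -0.6208 11.9745] 0.0002 6.3414
10.25 [0.5322 0.2192 0.2465] [ 0.478  -0.0106 -0.8145] 0.0002 0.0
```

View pics/s1.png

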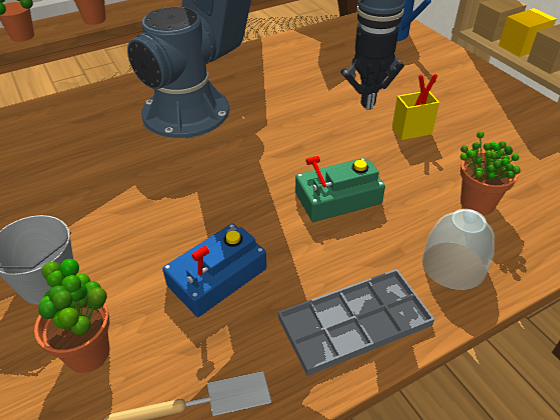

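View pics/w1.png

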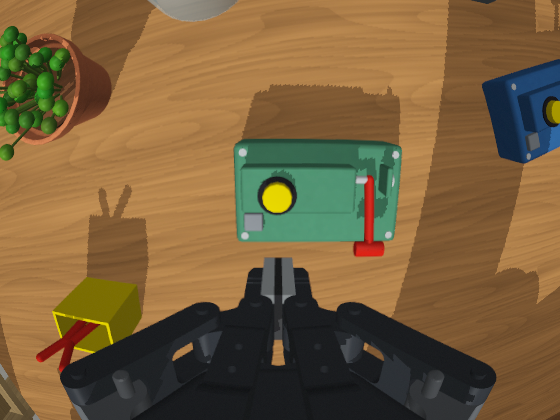

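The wrist picture shows the green lever forward with its bar at (369,249). In the scene picture the bar is at (313,160), and the blue lever is unmoved. I'll check that angle against the model.

```bash
python3 - <<'E'
from h import *
from fit import proj
for a in (0,.3,.6,.9,1.2,1.5): print(a,proj("scene",W(bar(a))).round(1))
pic("scene","s2.png"); pic("top","t2.png")
i=cv2.imread("pics/s2.png")[140:220,285:395]; j=cv2.imread("pics/t2.png")[195:275,125:235]
cv2.imwrite("pics/c2.png",np.vstack([cv2.resize(k,None,fx=3.7,fy=3.7,interpolation=2) for k in(i,j)]))
E
```

```text
[ 0.5197  0.176   0.     -0.1613  0.045   0.0802]
[[-0.1, -0.1], [-0.4, 0.3], [-0.2, -0.0], [-0.3, -0.1], [-0.5, -0.1], [-0.2, 0.3], [-0.1, -0.0], [-0.2, -0.2], [-0.3, -0.2], [-0.3, -0.2], [-0.4, -0.1], [-0.1, -0.0]]
0 [328.4 165.6]
0.3 [324.4 159.2]
0.6 [320.6 155.4]
0.9 [317.2 154.5]
1.2 [314.5 156.3]
1.5 [312.7 160.5]
```

View pics/c2.png

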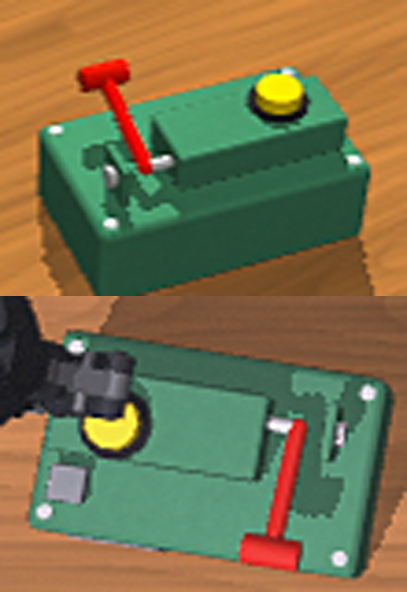

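```bash
python3 - <<'E'
from h import *
g=arm.grip_depth; D=np.array([0,0,-abs(g)])
T=lambda a:W(bar(a)+D)
arm.set_gripper(.06,20)
arm.move_linear(T(1.5)+[0,0,.09],rate=.25)
arm.move_linear(T(1.5)-[0,0,.001],rate=.12); st()
arm.set_gripper(0,25); st()
for a in np.linspace(1.5,.03,15)[1:]:
    arm.move_linear(T(a),rate=.06)
    if a<.4 or abs(a-.87)<.06: print(round(a,2)); st()
pic("scene","s3.png"); pic("wrist","w3.png")
i=cv2.imread("pics/s3.png")[100:220,245:395]
cv2.imwrite("pics/c3.png",cv2.resize(i,None,fx=4,fy=4,interpolation=2))
E
```

```text
12.65 [0.466  0.1365 0.0743] [-0.2129 -0.0392 -0.1062] 0.0599 0.0
13.0167 [0.4658 0.1365 0.0744] [-1.273   1.744   4.7324] 0.0296 27.3293
0.87
14.6833 [0.4886 0.1327 0.1101] [-1.6371  6.2094 -1.1887] 0.0291 25.8956
0.34
16.0583 [0.5217 0.1273 0.1243] [-1.0676  6.0127  1.5702] 0.0292 25.8368
0.24
16.3333 [0.5291 0.1261 0.125 ] [-1.6699  5.7441  1.0448] 0.0293 25.7755
0.14
16.6083 [0.5364 0.1249 0.1249] [-0.5536  5.6817  2.3024] 0.0294 25.8046
0.03
16.8833 [0.5438 0.1237 0.124 ] [-0.9977  4.502   2.1348] 0.0292 25.8105
```

View pics/c3.png

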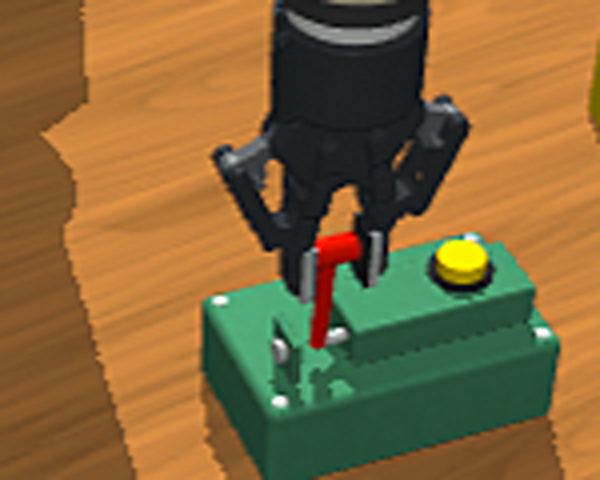

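The bar is pinched upright at crop (338,248), almost home. I'll move it the last bit, release, and retreat straight up.

```bash
python3 - <<'E'
from h import *
D=np.array([0,0,-abs(arm.grip_depth)])
t=W(bar(0)+D); arm.move_linear(t,rate=.05); st()
arm.set_gripper(.055); arm.wait(.3); st()
arm.move_linear(t+[0,0,.14],rate=.15); arm.wait(.5); st()
pic("scene","s4.png"); pic("top","t4.png")
i=cv2.imread("pics/s4.png")[145:225,285:395]; j=cv2.imread("pics/s4.png")[215:320,155:275]
cv2.imwrite("pics/c4.png",np.vstack([cv2.resize(k,(407,296),interpolation=2) for k in(i,j)]))
E
```

```text
17.2333 [0.5456 0.1234 0.1237] [-1.4498  4.9529  3.9408] 0.029 25.8683
17.9 [0.5461 0.123  0.1237] [-0.7341 -0.1509 -0.2561] 0.055 0.0
19.4833 [0.5461 0.1231 0.2637] [ 0.5576 -0.4523  0.3092] 0.0553 0.0
```

View pics/c4.png

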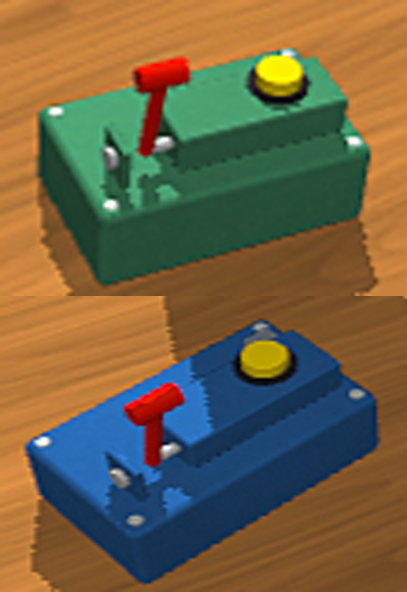

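The green bar is back at crop (162,75), the same pixel as at the start, so the lever is home. The blue lever is still up.

```bash
python3 -c "
from workcell import arm
print(arm.finish_job())"
```

```text
the job is handed in; nothing more can be done
None
```

I pressed the green box's test button until its lever dropped, then lifted the lever fully home and let go; the blue lever stayed up, and I handed the job in at about 20 s.

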